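Blank off the suction port with the cam-lock cap

ROBOT

A 6-joint arm with a two-finger parallel gripper is mounted at the origin on the work surface. World frame = base frame: x ahead of the robot, y to its left, z up, the work surface at z = 0. Lengths are in m, angles in rad, forces in N, time in s.
With the tool pointing down it reaches from about 0.325 to 0.9 m from the base axis. Payload 6.1 kg.
Tool frame: the origin (TCP) lies midway between the tips of the shut fingers; the grasp point (between the pads) lies 19 mm behind it; x points along the fingers, y is the direction in which the jaws open and shut, and the axes are right-handed (so a half turn about x gives the same grasp; the last joint's range is limited). The gripper opens to 85 mm and grips with 20 to 120 N. Pads are 22 mm wide; open, the fingers measure 114 mm over their backs; the gripper's body (76 mm by 85 mm) begins 54 mm behind the grasp point. The pads swing forward as they close: fully open they stand 13 mm farther back than shut.
Start: joints at [1.136, 0.22, 1.526, -0, 1.395, -0.126], TCP at [0.19, 0.595, 0.231] pointing down, gripper open.
Joint ranges: [-2.98, 2.98], [-0.91, 2.08], [0.09, 2.57], [-1.24, 4.39], [0.2, 2.65], [-2.68, 2.68]. Speed limits (rad/s): [2.57, 2.57, 3.01, 3.14, 3.14, 3.14].

INTERFACE

Orientations are given as [roll, pitch, yaw] about the fixed x, y, z axes, in that order (R = Rz(yaw) Ry(pitch) Rx(roll)).
In Python, from plant import movep, move_l, set_joints, gripper_to, hold, inverse_kinematics, observe, get_image, get_calibration, Unreachable, job_done gives the robot as it stands. Calls block until the motion is done:
- movep(position, orientation): joint-space move of the TCP to a pose.
- move_l(position, feed=0.15, rotation=None, max_force=None): straight line of the TCP; rotation=None keeps the orientation; feed is the mean speed in m/s. With max_force (N) it stops when the force on the tool has changed by that much, and returns True; else False.
- set_joints(angles): joint-space move.
- gripper_to(opening, f_grip=None): finger opening in m; f_grip is the grip in N (None keeps the last); returns when the fingers have stopped.
- hold(seconds).
- inverse_kinematics(position, orientation): joint angles nearest the present ones, or None.
- observe(): the state.
- get_image(name): name is "side" or "top" or "wrist"; returns (picture, depth): 384x512x3 uint8, red, green, blue; 384x512 float32, m along the optical axis (not along the pixel's ray), 0 where there is no reading.
- get_calibration(name): a dict with "intrinsics" (3x3 intrinsics, pixels), "world_from_camera" (4x4, takes a point from camera to world coordinates). Camera axes: x right, y down, z forward; pixel columns grow to the right and rows downward; lengths in m; the calibration is good to about 2 mm. A picture is of the moment at which its call begins: read the wrist's pose just before it. get_calibration takes no time and is no camera call; for the wrist camera it gives the pose at the moment of the call.
A pose or a line that the arm cannot do raises Unreachable and nothing moves.
- job_done(): hands the job in, once; it reports no verdict.
The state is a dict: "time_s": time; "q": joint angles; "joint_velocities": joint speeds; "joint_torque": joint torques, N m; "eef_pos": TCP position; "tcp_rot": TCP orientation; "ft_force": force on the tool from outside, world axes, zero at the start; "torque": the same for the moment, N m; "opening": finger opening in m.
Only numpy, scipy, OpenCV 4.12 (cv2) and the standard library are available. Lean on these libraries where they do the work, as an engineer would, in place of code of your own. Each camera call takes 0.05 s, during which the arm holds its last target.

TASK

Close off the suction port: with both red levers still raised, push the cam-lock cap down over the grooved brass adaptor, past the stiff black seal ring, until it is hard home, and hold it there with a firm push of 20 to 40 N for half a second. Then let go and swing its two levers all the way down to their stops, one after the other, pressing with less than 40 N, and leave the other things on the bench alone.

Things in the scene. Friction and masses are not known exactly. Their poses are not given: they have to be found in the camera images.
- port (a point): Centre of the top of the blue block, 40 mm above the bench, on the vertical axis of the brass adaptor that stands there. z up; x and y along the block's sides. The adaptor is screwed in to a depth that differs each time by up to 6 mm either way (it does not move): the cap is home with its rim 10 to 22 mm above this point, and only feel tells where.
- manifold: Blue block, 110 x 110 x 40 mm, bolted down, origin under its centre. The brass adaptor reaches 58 (52 to 64) mm above it. From its top: 6 mm taper (34 to 42 mm across), lip 12 mm high, 42 across, groove 17 mm high, 33 across, foot 42 across. Around the foot a black seal ring (57 mm across) slides down 7 to 12 mm against 9 N of friction, without springing back, to a hard stop: home.
- cap: The loose cam-lock cap, aluminium, about 0.5 kg, standing mouth down on the bench. Origin: centre of its open rim; z along its axis, up; a lever on its +x side (a) and -x side (b). Cup 55 mm across, 54 mm tall (lugs for the levers reach 39 mm from the axis); its bore is 44.4 mm across and 46 mm deep, 1.2 mm of play all round on the adaptor.
- cap_grip (a point): Middle of the cap's round grip stub (30 mm across, from 54 to 86 mm above the rim), on the cap's axis 73 mm above the rim. Axes as the cap's: fingers that close along its y stay clear of the levers.
- cap_rim (a point): Centre of the cap's open mouth, at the lower rim (the same point as the cap's origin, same axes). Unpressed, the cap's weight does not move the seal ring and this stays 7 to 12 mm above home. The cap may sit at any yaw.
- lever_a_tip (a point): Free end of lever a (steel bar with red handle, 13 mm wide, 7 mm thick; 68 mm from its pivot to here). Its pivot is 33 mm from the cap's axis on the cap's +x side and 20 mm above the rim; the hinge lies along the cap's y.
- lever_a (a joint): Angle of lever a: 0 points outward and 35 degrees above level; grows as it swings down; hard stop at 1.047 rad, 25 degrees below level. Starts at 0 to 0.25. Moves against 0.3 N m of friction, stays where left. Its cam enters the groove, or jams on the lip if the cap is too high. Pressing straight down 40 mm outward of the pivot takes it all the way.
- lever_b_tip (a point): Free end of lever b, the twin of lever a, on the cap's -x side.
- lever_b (a joint): Angle of lever b, as for lever a.
- spare_seal: Spare black seal ring lying on the bench, 57 mm across, 8 mm thick; origin under its centre. Leave alone.
- screwdriver: Green-handled screwdriver lying on the bench. Leave alone.
- wrench: Steel wrench lying on the bench. Leave alone.
- grease_jar: Jar, 60 mm across and 60 mm tall, origin under its centre. Leave alone.
- roller: Small steel roller, 36 mm across, 26 mm tall, origin under its centre. Leave alone.
There are look-alikes about, which are no part of the job. What is shaped like the manifold but brown is not meant.

How it is judged:
On the way, in this order (a step that is already met when the one before it is completed fails the run):
1. the cap is held hard home on the adaptor with over 18 N, both levers still raised (under 0.5 rad) (horizontal distance between cap_rim and port below 0.004 m and z of cap_rim in the frame of port below 0.0245 m and angle between the z axis of cap_rim and the z axis of port, either way round below 0.08 rad and contact force between cap and manifold above 18 N and value of joint each of lever_a, lever_b below 0.5 rad), for 0.2 s.
2. one lever is swung down to its stop (over 0.95 rad), the other not yet (value of joint any of lever_a, lever_b above 0.95 rad), for 0.2 s.
3. both levers are down (over 0.95 rad) (value of joint each of lever_a, lever_b above 0.95 rad), for 0.2 s.
At the end, for the whole second after the job is handed in: The cap is on the adaptor (rim centre within 4 mm of its axis, its rim less than 24.5 mm above the top of the block, axes within 0.08 rad), both levers are down past 0.95 rad, and the cap is at rest, untouched by the robot (all of step 3 and horizontal distance between cap_rim and port below 0.004 m and z of cap_rim in the frame of port below 0.0245 m and angle between the z axis of cap_rim and the z axis of port, either way round below 0.08 rad and linear speed of cap below 0.02 m/s).
It fails at once if while both levers are raised, the cap is pressed on the adaptor or its seal with more than 50 N (contact force between cap and manifold above 50 N and value of joint each of lever_a, lever_b below 0.5 rad).
It fails at once if a lever is pressed with more than 45 N (contact force between the fingers and lever_a above 45 N or contact force between the fingers and lever_b above 45 N).
It fails at once if another thing on the bench is shifted by more than 30 mm (distance of any of spare_seal, screwdriver, wrench, grease_jar, roller from where it was at the start of the episode above 0.03 m).
It also fails if it takes over 61 s, if anything falls off the work surface, if the arm or the gripper's body presses on something with over 40 N, if the wrist force passes 120 N, or if a joint passes its speed limit or range.

## Working session

There is one attempt and no reset: what is moved stays moved. The work goes in short steps, each a Python script; the robot and the scene stay as the last script left them, time stands still between calls to the robot, and variables do not carry over. Pictures are saved under pics/ and viewed, and the job is handed in when it is done.

```bash
mkdir -p pics; ls; python3 - <<'E'
from plant import *
import cv2,numpy as np
print(observe())
for n in("top","side"):
    p,d=get_image(n);c=get_calibration(n)
    cv2.imwrite(f"pics/{n}0.png",p[:,:,::-1]);np.savez(f"pics/{n}0.npz",p=p,d=d,K=c["intrinsics"],T=c["world_from_camera"])
    print(n,c)
E
```

```text
pics
{'time_s': 0.0, 'q': array([ 1.13592745e+00,  2.21245594e-01,  1.52763938e+00,  1.32204597e-05,
        1.39473190e+00, -1.26097181e-01]), 'joint_velocities': array([ 0.00067656, -0.0019011 , -0.0026007 ,  0.00106548,  0.0005205 ,
        0.00042451]), 'joint_torque': array([-1.59327657e-03, -4.96897745e+01, -3.89395165e+01, -4.33823898e-04,
        1.11417330e-02, -2.17538491e-05]), 'eef_pos': array([0.18966082, 0.59486733, 0.23017225]), 'tcp_rot': array([-1.70332125,  1.56877206, -2.01209528]), 'ft_force': array([ 0.99911107,  0.21800207, -0.29197044]), 'torque': array([0.03691577, 0.04607061, 0.00297652]), 'opening': 0.08543190190422284}
top {'intrinsics': array([[414.40286159,   0.        , 253.96132166],
       [  0.        , 414.40286159, 194.13499461],
       [  0.        ,   0.        ,   1.        ]]), 'world_from_camera': array([[ 6.51283777e-04, -9.94356918e-01,  1.06084380e-01,
         4.49110134e-01],
       [-9.99999629e-01, -5.87857008e-04,  6.29158155e-04,
        -5.65674024e-02],
       [-5.63245317e-04, -1.06084751e-01, -9.94356932e-01,
         8.69876470e-01],
       [ 0.00000000e+00,  0.00000000e+00,  0.00000000e+00,
         1.00000000e+00]])}
side {'intrinsics': array([[347.8047625 ,   0.        , 256.10233194],
       [  0.        , 347.8047625 , 192.32523442],
       [  0.        ,   0.        ,   1.        ]]), 'world_from_camera': array([[ 0.97100858, -0.19397953,  0.13969349,  0.43350568],
       [-0.23874818, -0.75788099,  0.60713731, -0.4885621 ],
       [-0.01190117, -0.62288711, -0.7822212 ,  0.63676016],
       [ 0.        ,  0.        ,  0.        ,  1.        ]])}
```

View pics/top0.png

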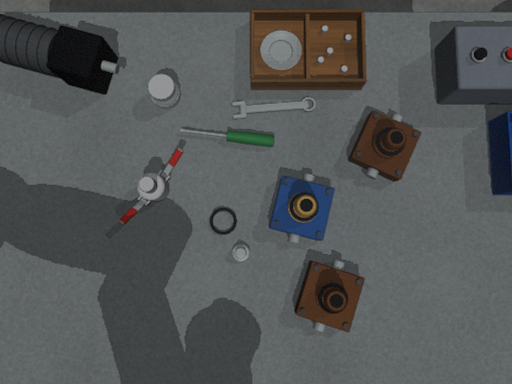

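View pics/side0.png

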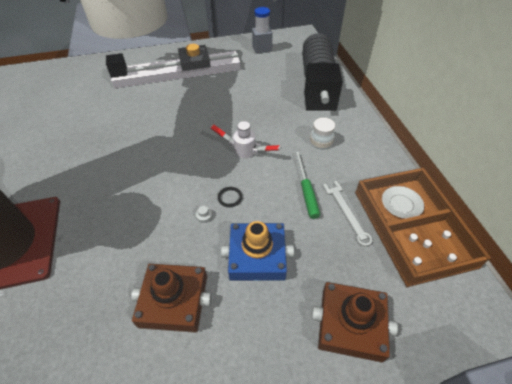

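The top view shows the cap at about (151,187), with its red levers running from (181,150) to (123,220). The blue manifold is at about (303,207). I'll measure both with the depth image.

```bash
cat > h.py <<'E'
import numpy as np,cv2
def cloud(f):
    z=np.load(f) if isinstance(f,str) else f
    d=z['d'];K=z['K'];T=z['T'];v,u=np.mgrid[:d.shape[0],:d.shape[1]]
    P=np.stack([(u-K[0,2])/K[0,0]*d,(v-K[1,2])/K[1,1]*d,d],-1)@T[:3,:3].T+T[:3,3]
    P[d<=0]=np.nan
    return P,z['p']
def circ(xy):
    A=np.c_[2*xy,np.ones(len(xy))];s=np.linalg.lstsq(A,(xy**2).sum(1),rcond=None)[0]
    return s[:2],np.sqrt(s[2]+s[:2]@s[:2])
E
python3 - <<'E'
from h import *
for n in("top","side"):
    P,p=cloud(f"pics/{n}0.npz");hsv=cv2.cvtColor(p,cv2.COLOR_RGB2HSV).astype(int);X=P.reshape(-1,3);H=hsv.reshape(-1,3)
    print(n,'table z',np.nanmedian(X[(X[:,0]>.2)&(X[:,0]<.6)&(abs(X[:,1])<.2),2]))
    blue=(H[:,0]>100)&(H[:,0]<130)&(H[:,1]>150)&(abs(X[:,2]-.04)<.006)&(X[:,1]>-.4)&(X[:,0]<.6)
    B=X[blue,:2].astype(np.float32);r=cv2.minAreaRect(B);print('blue',r,np.median(X[blue,2]))
    c=np.array(r[0]);s=np.hypot(*(X[:,:2]-c).T)<.03
    q=X[s&(X[:,2]>.05)];print('adapt top',np.percentile(q[:,2],[50,90,97,100]));zt=np.percentile(q[:,2],95);t=q[q[:,2]>zt-.004];print(t.mean(0),cv2.minEnclosingCircle(t[:,:2].astype(np.float32)))
    red=((H[:,0]<6)|(H[:,0]>174))&(H[:,1]>150)&(X[:,1]>.05)&(X[:,1]<.4)&(X[:,0]<.7)&(X[:,0]>.25)&(X[:,2]>.02)
    R=X[red];print(len(R))
    k,l,ce=cv2.kmeans(R.astype(np.float32),2,None,(3,50,1e-5),5,2)
    for i in (0,1):
        g=R[l[:,0]==i];print(ce[i],g.min(0),g.max(0))
    m=ce.mean(0);s=np.hypot(*(X[:,:2]-m[:2]).T)<.035
    q=X[s];t=q[q[:,2]>.075];print('stub',t.mean(0),cv2.minEnclosingCircle(t[:,:2].astype(np.float32)),t[:,2].max())
    d=ce[0]-ce[1];print('ang',np.degrees(np.arctan2(d[1],d[0])))
E
```

```text
top table z 0.000687516300550417
blue ((0.5110138058662415, -0.1518743336200714), (0.10818608850240707, 0.10828714817762375), 76.05359649658203) 0.04010063946388798
adapt top [0.09764292 0.10322811 0.1044628  0.10561693]
[ 0.51035394 -0.15150408  0.10242904] ((0.5110532641410828, -0.15140771865844727), 0.019781561568379402)
216
[0.61219716 0.10396329 0.04352507] [0.59774333 0.09089565 0.03433821] [0.62859892 0.11737019 0.05219948]
[0.49548936 0.1937527  0.04636092] [0.48085393 0.18117186 0.03494186] [0.50964156 0.20699011 0.05713675]
stub [0.5520077  0.15002136 0.08553594] ((0.5527288317680359, 0.15094541013240814), 0.01552200224250555) 0.09015562029285762
ang -37.572964
side table z 0.0006739322845950024
blue ((0.5089280605316162, -0.15799325704574585), (0.10747209936380386, 0.10532393306493759), 76.44556427001953) 0.040301976266115314
adapt top [0.07201181 0.10301293 0.10391601 0.10507384]
[ 0.5096441  -0.15805941  0.10240261] ((0.5101856589317322, -0.15696163475513458), 0.019350972026586533)
102
[0.6093867  0.09924699 0.04194288] [0.5970935  0.0869685  0.03447751] [0.6214624  0.11455689 0.04946485]
[0.49308994 0.188686   0.04662514] [0.47961913 0.17800106 0.03656634] [0.50784385 0.19899754 0.05499901]
stub [0.55152349 0.14221327 0.08400136] ((0.5510879755020142, 0.1454407423734665), 0.01616918295621872) 0.08835592614177545
ang -37.562393
```

```bash
cat >> h.py <<'E'
from scipy.spatial.transform import Rotation as R_
def down(yaw):  # tool x down, tool y at yaw (deg)
    a=np.radians(yaw);x=np.array([0,0,-1.]);y=np.array([np.cos(a),np.sin(a),0]);z=np.cross(x,y)
    return R_.from_matrix(np.c_[x,y,z]).as_euler('xyz')
def snap(name,f):
    from plant import get_image,get_calibration
    c=get_calibration(name);p,d=get_image(name)
    z=dict(p=p,d=d,K=c["intrinsics"],T=c["world_from_camera"]);np.savez(f"pics/{f}.npz",**z)
    cv2.imwrite(f"pics/{f}.png",p[:,:,::-1]);return z
E
python3 - <<'E' 2>/dev/null
from h import *
from plant import *
print(R_.from_euler('xyz',observe()['tcp_rot']).as_matrix().round(2))
for y in (52.4,-127.6):
    print(y,inverse_kinematics([.552,.148,.25],down(y)),[ (t,inverse_kinematics([.5105,-.1545,.25],down(t)) ) for t in (14,-76,-166,104)])
for y in (52.4,-127.6):
    if inverse_kinematics([.552,.148,.25],down(y)) is not None:
        movep([.552,.148,.25],down(y));break
print(y,observe()['time_s'])
snap("wrist","w_cap")
E
```

```text
[[-0.    0.3   0.95]
 [-0.    0.95 -0.3 ]
 [-1.   -0.   -0.  ]]
52.4 [ 0.12398394  0.08101613  1.64688972  0.          1.41368681 -0.79056859] [(14, array([-0.44178546, -0.01183003,  1.7422167 ,  0.        ,  1.41120598,
       -0.68613156])), (-76, array([-0.44178546, -0.01183003,  1.7422167 ,  0.        ,  1.41120598,
        0.88466477])), (-166, array([-0.44178546, -0.01183003,  1.7422167 ,  0.        ,  1.41120598,
        2.45546109])), (104, array([-0.44178546, -0.01183003,  1.7422167 ,  0.        ,  1.41120598,
       -2.25692789]))]
-127.6 [0.12398394 0.08101613 1.64688972 0.         1.41368681 2.35102406] [(14, array([-0.44178546, -0.01183003,  1.7422167 ,  0.        ,  1.41120598,
       -0.68613156])), (-76, array([-0.44178546, -0.01183003,  1.7422167 ,  0.        ,  1.41120598,
        0.88466477])), (-166, array([-0.44178546, -0.01183003,  1.7422167 ,  0.        ,  1.41120598,
        2.45546109])), (104, array([-0.44178546, -0.01183003,  1.7422167 ,  0.        ,  1.41120598,
       -2.25692789]))]
52.4 2.1667
```

View pics/w_cap.png

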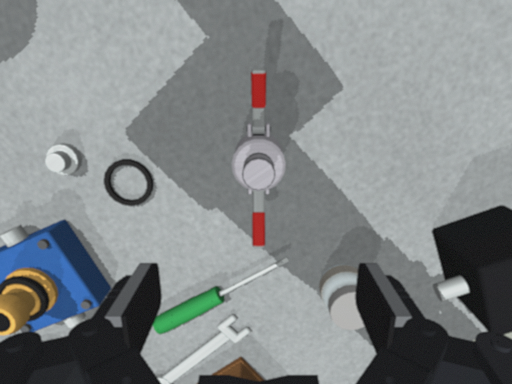

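The wrist view shows the stub top at about (259,171), with the levers lined up vertically, so the yaw is right. Next I'll locate the stub and compare it with the top and side estimates.

```bash
python3 - <<'E' 2>/dev/null
from h import *
P,p=cloud("pics/w_cap.npz")
X=P.reshape(-1,3);T=np.load("pics/w_cap.npz")['T'];print('cam',T[:3,3])
s=np.hypot(X[:,0]-.552,X[:,1]-.148)<.04
q=X[s&(X[:,2]>.075)];zt=np.percentile(q[:,2],80);t=q[abs(q[:,2]-zt)<.004];print(len(t),zt,t.mean(0),cv2.minEnclosingCircle(t[:,:2].astype(np.float32)))
t=X[s&(abs(X[:,2]-.054)<.004)];print('cup',len(t),cv2.minEnclosingCircle(t[:,:2].astype(np.float32)))
H=cv2.cvtColor(p,cv2.COLOR_RGB2HSV).astype(int).reshape(-1,3)
red=((H[:,0]<6)|(H[:,0]>174))&(H[:,1]>150)&(np.hypot(X[:,0]-.552,X[:,1]-.148)<.12)
R=X[red];k,l,ce=cv2.kmeans(R.astype(np.float32),2,None,(3,50,1e-5),5,2);d=ce[0]-ce[1];print(ce,np.degrees(np.arctan2(d[1],d[0])))
# lever end extents
a=np.radians(-37.5);u=np.array([np.cos(a),np.sin(a)])
for i in(0,1):
    g=R[l[:,0]==i];r=(g[:,:2]-t[:,:2].mean(0))@u;print(np.percentile(r,[2,50,98]),np.percentile(g[:,2],[2,98]))
bl=(H[:,0]>100)&(H[:,0]<130)&(H[:,1]>150)&(abs(X[:,2]-.04)<.006);print('blue',X[bl].min(0),X[bl].max(0))
q=X[np.hypot(X[:,0]-.51,X[:,1]+.155)<.03];q=q[q[:,2]>.09];print('adapt',q.mean(0),cv2.minEnclosingCircle(q[:,:2].astype(np.float32)))
E
```

```text
cam [0.48606511 0.20158027 0.39291418]
2016 0.32971494491145803 [0.53465468 0.15494398 0.32908728] ((0.5383245944976807, 0.15851819515228271), 0.03608930855989456)
cup 1202 ((0.5534552931785583, 0.14961117506027222), 0.027633018791675568)
[[0.49509636 0.19475995 0.04788264]
 [0.6122052  0.10466976 0.04273964]] 142.42943
[-0.08128545 -0.06777359 -0.05129741] [0.03902839 0.05595463]
[0.06511707 0.08076716 0.09632251] [0.03554911 0.04972982]
blue [ 0.45511421 -0.20794188  0.03401599] [ 0.57481053 -0.0866524   0.04284208]
adapt [ 0.5156916  -0.1412379   0.09921578] ((0.5135840773582458, -0.14881888031959534), 0.02063831500709057)
```

```bash
python3 - <<'E' 2>/dev/null
from h import *
from plant import *
move_l([.5534,.1497,.25],feed=.2)
print(move_l([.5534,.1497,.056],feed=.1,max_force=15),observe()['eef_pos'])
gripper_to(0.0,f_grip=110)
o=observe();print(o['time_s'],o['opening'],o['ft_force'])
move_l([.5534,.1497,.21],feed=.12)
o=observe();print(o['time_s'],o['opening'],o['ft_force'],o['torque'])
r=down(-15);z=np.array([np.sin(np.radians(-15)),-np.cos(np.radians(-15))])
pt=np.array([.511,-.152])+z*.085
movep([*pt,.21],r)
o=observe();print(o['time_s'],o['eef_pos'],o['opening'],o['ft_force'])
snap("wrist","w_port");snap("side","s_port")
E
```

```text
False [0.55386535 0.14976993 0.05660534]
5.1333 0.02742325463422198 [-2.84800259 -1.36995799  4.38750402]
6.5667 0.027676297917392553 [-0.67880286 -0.18130344 -4.2430314 ] [ 0.0303451   0.06669526 -0.007943  ]
8.0167 [ 0.48941027 -0.23317703  0.20993764] 0.027445722153090928 [-0.02288928 -0.03123163 -4.17667983]
```

View pics/w_port.png

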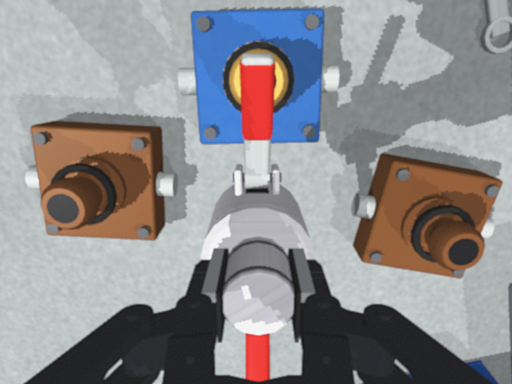

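View pics/s_port.png

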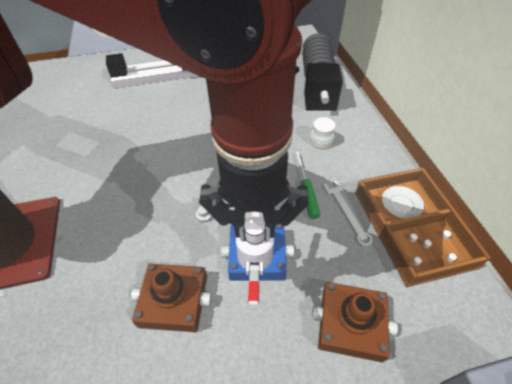

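The cap is gripped upright. In the wrist view the blue block spans about (192..323, 10..143) and the lever partly covers the adaptor. I'll measure the block and the cup in this one picture.

```bash
python3 - <<'E' 2>/dev/null
from h import *
P,p=cloud("pics/w_port.npz")
X=P.reshape(-1,3);H=cv2.cvtColor(p,cv2.COLOR_RGB2HSV).astype(int).reshape(-1,3)
v,u=np.mgrid[:384,:512]
bl=(H[:,0]>100)&(H[:,0]<130)&(H[:,1]>130)&(abs(X[:,2]-.04)<.004)&(v.ravel()<200)
print('blue',cv2.minAreaRect(X[bl,:2].astype(np.float32)),np.median(X[bl,2]))
ye=(H[:,0]>12)&(H[:,0]<35)&(H[:,1]>120)&(v.ravel()<130)&(u.ravel()>200)&(u.ravel()<320)
q=X[ye];print(len(q),np.percentile(q[:,2],[5,50,95]),q.min(0),q.max(0))
bk=(H[:,2]<60)&(v.ravel()<130)&(u.ravel()>205)&(u.ravel()<310)&(X[:,2]>.04)&(X[:,2]<.08)
q=X[bk];print('ring',len(q),np.median(q[:,2]),cv2.minEnclosingCircle(q[:,:2].astype(np.float32)),circ(q[:,:2]))
c=np.array([.4894,-.2332]);s=np.hypot(*(X[:,:2]-c).T)<.035
for lo,hi in((.18,.2),(.2,.212),(.212,.225),(.225,.25)):
    t=X[s&(X[:,2]>lo)&(X[:,2]<hi)];print(lo,len(t),t.mean(0),cv2.minEnclosingCircle(t[:,:2].astype(np.float32)))
T=np.load("pics/w_port.npz")['T'];print(T[:3,3])
gt=X[s];print(np.histogram(gt[:,2],np.arange(.1,.27,.01)))
E
```

```text
blue ((0.5113222002983093, -0.15249352157115936), (0.10845731943845749, 0.10847394168376923), 76.21858978271484) 0.040367974987231076
986 [nan nan nan] [nan nan nan] [nan nan nan]
ring 719 0.06841162198608014 ((0.5112154483795166, -0.15250246226787567), 0.02739233709871769) (array([ 0.51108373, -0.1528523 ]), np.float64(0.025588132405771416))
0.18 1422 [ 0.49519884 -0.20794527  0.18891734] ((0.49184754490852356, -0.22127778828144073), 0.025344986468553543)
0.2 3632 [ 0.49365582 -0.21543704  0.20725685] ((0.49018198251724243, -0.22950336337089539), 0.027301615104079247)
0.212 1452 [ 0.49260652 -0.22101224  0.21957692] ((0.4914640784263611, -0.22546376287937164), 0.0275593064725399)
0.225 7705 [ 0.49102743 -0.22697785  0.23880346] ((0.49148979783058167, -0.22540633380413055), 0.027591461315751076)
[ 0.51150159 -0.1506967   0.35291547]
(array([   0,    0,    0,    0,    0,   63,  180,  437,  796,  626, 3538,
        859, 1459, 3330, 3603, 1950]), array([0.1 , 0.11, 0.12, 0.13, 0.14, 0.15, 0.16, 0.17, 0.18, 0.19, 0.2 ,
       0.21, 0.22, 0.23, 0.24, 0.25, 0.26]))
```

```bash
python3 - <<'E' 2>/dev/null
from h import *
P,p=cloud("pics/w_port.npz")
v,u=np.mgrid[:384,:512]
m=(np.hypot(u-258,v-298)<42)&(p.min(2)>90)
t=P[m];print(np.percentile(t[:,2],[5,50,95]))
t=t[abs(t[:,2]-np.percentile(t[:,2],70))<.003];print('stubtop',len(t),t.mean(0),cv2.minEnclosingCircle(t[:,:2].astype(np.float32)))
# cup top plane front
m=(v<250)&(v>180)&(abs(u-258)<60)&(p.min(2)>70)
t=P[m];h=np.histogram(t[:,2],np.arange(.15,.25,.004));print(h)
z0=h[1][np.argmax(h[0])]+.002
t=t[abs(t[:,2]-z0)<.004];hull=cv2.convexHull(t[:,:2].astype(np.float32))[:,0]
print(z0,hull.round(4).tolist())
E
```

```text
[nan nan nan]
stubtop 0 [nan nan nan] ((0.0, 0.0), 0.0)
(array([   0,   36,   60,   69,   78,   94,  126,  395,  312,  218,  224,
        264,  260,  502, 2702,  145,  164,  105,    3,    0,    0,    0,
          0,    0]), array([0.15 , 0.154, 0.158, 0.162, 0.166, 0.17 , 0.174, 0.178, 0.182,
       0.186, 0.19 , 0.194, 0.198, 0.202, 0.206, 0.21 , 0.214, 0.218,
       0.222, 0.226, 0.23 , 0.234, 0.238, 0.242, 0.246]))
0.20800000000000005 [[0.5164999961853027, -0.2304999977350235], [0.5164999961853027, -0.2280000001192093], [0.5157999992370605, -0.22529999911785126], [0.5153999924659729, -0.22380000352859497], [0.513700008392334, -0.21850000321865082], [0.5087000131607056, -0.21199999749660492], [0.507099986076355, -0.21050000190734863], [0.503000020980835, -0.2079000025987625], [0.5008999705314636, -0.20669999718666077], [0.49880000948905945, -0.20579999685287476], [0.49570000171661377, -0.20489999651908875], [0.49300000071525574, -0.20430000126361847], [0.49160000681877136, -0.20399999618530273], [0.48820000886917114, -0.20419999957084656], [0.4848000109195709, -0.2045000046491623], [0.48339998722076416, -0.2046000063419342], [0.4778999984264374, -0.2069000005722046], [0.4754999876022339, -0.20810000598430634], [0.4742000102996826, -0.20900000631809235], [0.4708000123500824, -0.211899995803833], [0.4684000015258789, -0.21410000324249268], [0.4659000039100647, -0.2184000015258789], [0.46560001373291016, -0.21899999678134918], [0.5160999894142151, -0.23270000517368317], [0.5163999795913696, -0.23149999976158142]]
```

```bash
python3 - <<'E' 2>/dev/null
from h import *
from plant import *
move_l([.5112,-.1532,.21],feed=.1)
o=observe();print(o['time_s'],o['eef_pos'],o['ft_force'])
hit=move_l([.5112,-.1532,.14],feed=.04,max_force=6)
o=observe();print(hit,o['time_s'],o['eef_pos'],o['ft_force'],o['torque'])
snap("side","s2");snap("wrist","w2")
E
```

```text
9.1083 [ 0.51112689 -0.15358082  0.20999265] [-0.54604073 -1.05967318 -4.4913689 ]
False 11.0083 [ 0.51130881 -0.15340138  0.14021815] [-1.35029876 -1.2724412  -3.52867185] [-0.35328015  0.09126612 -0.05044641]
```

View pics/s2.png

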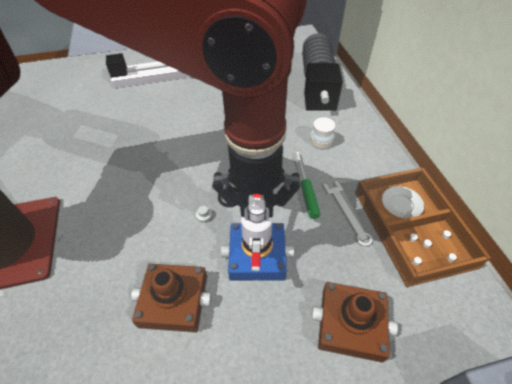

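The cap is over the adaptor, with its rim at about 0.085 against an adaptor top of 0.104, and the lateral forces are small. I'll go on down to the seal.

```bash
python3 - <<'E' 2>/dev/null
from h import *
from plant import *
x,y=.5112,-.1532
hit=move_l([x,y,.105],feed=.025,max_force=6)
o=observe();print(hit,o['time_s'],o['eef_pos'],o['ft_force'],o['torque'])
E
```

```text
True 11.8833 [ 0.51105744 -0.15310632  0.12286091] [ 2.14210875 -1.35250587 -0.48532121] [-0.16538344 -0.4479499  -0.02310255]
```

```bash
python3 - <<'E' 2>/dev/null
from h import *
from plant import *
x,y=.5112,-.1532
for i in range(12):
    o=observe();f0=o['ft_force'][2]
    z=o['eef_pos'][2]
    hit=move_l([x,y,z-.003],feed=.012,max_force=12)
    o=observe();print(hit,round(o['time_s'],2),o['eef_pos'].round(4),o['ft_force'].round(1),o['torque'].round(2),o['opening'].round(4))
    if o['ft_force'][2]>14: break
E
python3 - <<'E'
from h import *
from plant import *
o=observe();print(o['time_s'],o['eef_pos'],o['ft_force'],o['opening'])
x,y=.5112,-.1532
z=float(o['eef_pos'][2])
try:
    for i in range(10):
        hit=move_l([x,y,z-.003],feed=.012,max_force=12)
        o=observe();z=float(o['eef_pos'][2]);print(hit,round(o['time_s'],2),o['eef_pos'].round(4),o['ft_force'].round(1),o['torque'].round(2),round(o['opening'],4))
        if o['ft_force'][2]>14: break
except Exception as e: print(repr(e))
E
```

```text
12.25 [ 0.51130619 -0.1531718   0.12014986] [-1.19770897 -0.08605018  5.24371365] 0.027419815271250505
False 12.62 [ 0.5112 -0.1532  0.1171] [-0.3  0.2  2.6] [0.01 0.04 0.04] 0.0273
True 12.87 [ 0.5113 -0.1532  0.1163] [-1.8  0.4  5.1] [0.12 0.23 0.07] 0.0276
True 13.07 [ 0.5113 -0.1532  0.1163] [-2.6  1.6  6.1] [ 0.2   0.2  -0.01] 0.0273
True 13.28 [ 0.5114 -0.1532  0.1164] [-2.9  1.   5.5] [0.16 0.27 0.03] 0.0274
True 13.49 [ 0.5113 -0.1532  0.1163] [-1.9  1.8  5.7] [0.1  0.25 0.01] 0.0272
True 13.7 [ 0.5113 -0.1532  0.1164] [-1.   0.3  5.8] [ 0.05  0.26 -0.02] 0.0272
True 13.91 [ 0.5114 -0.1532  0.1164] [-1.5  0.5  5.3] [0.09 0.15 0.02] 0.0273
True 14.12 [ 0.5114 -0.1532  0.1164] [-1.9  0.9  6.4] [ 0.12  0.22 -0.01] 0.0274
True 14.32 [ 0.5114 -0.1532  0.1163] [-1.5  1.1  6.8] [ 0.06  0.25 -0.  ] 0.0274
True 14.53 [ 0.5114 -0.1532  0.1164] [-1.4  0.8  6.7] [0.11 0.2  0.04] 0.0277
```

The cap stopped at TCP z=0.1164, which puts the rim about 21 mm above the block. That matches the adaptor height I measured. The arm relaxes once the force limit stops it, so I'll build up the push with small position offsets.

```bash
python3 - <<'E'
from h import *
from plant import *
x,y=.5112,-.1532
z=.1163
try:
    for i in range(14):
        z-=.0003
        hit=move_l([x,y,z],feed=.01,max_force=25)
        o=observe();print(hit,round(o['time_s'],2),round(z,4),o['eef_pos'].round(4),o['ft_force'].round(1),o['torque'].round(2),round(o['opening'],4))
        if o['ft_force'][2]>17: break
except Exception as e: print(repr(e))
E
```

```text
False 14.78 0.116 [ 0.5113 -0.1532  0.1164] [-2.7  1.7  5.7] [0.12 0.21 0.02] 0.0274
False 15.03 0.1157 [ 0.5114 -0.1532  0.1163] [-2.5  1.   7.6] [ 0.08  0.32 -0.05] 0.0274
False 15.28 0.1154 [ 0.5114 -0.1533  0.1163] [-2.6  0.8  9.6] [0.21 0.51 0.05] 0.0273
False 15.53 0.1151 [ 0.5114 -0.1533  0.1163] [-4.1  2.3 10.2] [0.27 0.6  0.03] 0.0277
False 15.78 0.1148 [ 0.5114 -0.1533  0.1162] [-5.   1.7 12.8] [0.36 0.78 0.  ] 0.0274
False 16.03 0.1145 [ 0.5115 -0.1533  0.1162] [-5.4  2.9 15.7] [ 0.32  0.92 -0.05] 0.0274
False 16.28 0.1142 [ 0.5115 -0.1533  0.1162] [-7.1  3.  17.7] [ 0.45  1.09 -0.02] 0.0275
```

```bash
python3 - <<'E'
from h import *
from plant import *
x,y,z=.5104,-.1529,.1142
try:
    for i in range(10):
        hit=move_l([x,y,z],feed=.01,max_force=25)
        o=observe();print(hit,round(o['time_s'],2),round(z,4),o['eef_pos'].round(4),o['ft_force'].round(1),o['torque'].round(2),round(o['opening'],4))
        if o['ft_force'][2]>22.5: break
        z-=.0003
    hold(.3)
    for i in range(3):
        o=observe();print(round(o['time_s'],2),o['eef_pos'].round(4),o['ft_force'].round(1),o['torque'].round(2));hold(.15)
    s=snap("side","s3")
except Exception as e: print(repr(e))
import cv2
p=cv2.imread('pics/s3.png');cv2.imwrite('pics/s3z.png',cv2.resize(p[180:290,200:320],None,fx=5,fy=5,interpolation=2))
E
```

```text
False 16.53 0.1142 [ 0.5113 -0.1532  0.1162] [-4.6  1.9 14.9] [0.23 0.62 0.01] 0.0273
False 16.78 0.1139 [ 0.5114 -0.1532  0.1162] [-4.6  1.4 16.2] [ 0.35  0.77 -0.02] 0.0272
False 17.03 0.1136 [ 0.5114 -0.1533  0.1161] [-5.7  2.3 17.4] [ 0.38  0.87 -0.01] 0.0275
False 17.28 0.1133 [ 0.5114 -0.1533  0.1161] [-7.1  2.3 19.2] [ 0.44  1.1  -0.03] 0.0275
False 17.53 0.113 [ 0.5114 -0.1533  0.1161] [-7.5  2.6 20.8] [ 0.49  1.16 -0.1 ] 0.0278
False 17.78 0.1127 [ 0.5115 -0.1533  0.1161] [-8.4  3.  23.3] [ 0.57  1.39 -0.04] 0.0275
18.08 [ 0.5115 -0.1533  0.1161] [-8.   3.1 23.2] [ 0.52  1.36 -0.04]
18.23 [ 0.5115 -0.1533  0.1161] [-8.3  4.  23.3] [0.55 1.4  0.  ]
18.38 [ 0.5115 -0.1533  0.1161] [-9.   2.5 23. ] [ 0.59  1.38 -0.06]
```

View pics/s3z.png

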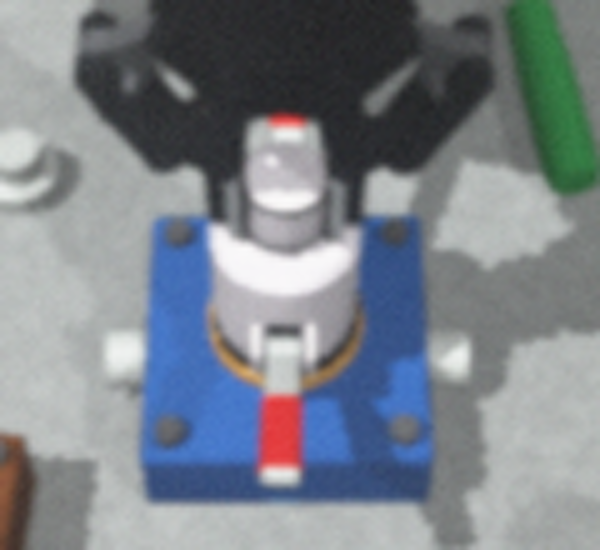

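The push held steady at 23 N on the wrist, about 27 N at the contact once the cap's weight is added. It lasted more than 0.6 s with no creep, and the rim is about 19.5–21 mm above the block. The zoomed picture shows the cup square on the adaptor with the levers raised. Next I'll unload, release and look again.

```bash
python3 - <<'E'
from h import *
from plant import *
move_l([.5112,-.1531,.1163],feed=.02)
o=observe();print(o['ft_force'],o['eef_pos'])
gripper_to(.085)
o=observe();print(o['time_s'],o['ft_force'],o['eef_pos'])
move_l([.5112,-.1531,.25],feed=.15)
o=observe();print(o['time_s'],o['ft_force'])
snap("wrist","w4")
P,p=cloud("pics/w4.npz");X=P.reshape(-1,3)
s=np.hypot(X[:,0]-.511,X[:,1]+.153)<.06
h=np.histogram(X[s][:,2],np.arange(.03,.17,.003));print([(round(b,3),n) for n,b in zip(*h)])
t=X[s&(X[:,2]>.11)&(X[:,2]<.119)];t=t[np.hypot(t[:,0]-.511,t[:,1]+.153)<.035];print(np.median(t[:,2]),cv2.minEnclosingCircle(t[:,:2].astype(np.float32)))
H=cv2.cvtColor(p,cv2.COLOR_RGB2HSV).astype(int).reshape(-1,3)
red=((H[:,0]<6)|(H[:,0]>174))&(H[:,1]>150)&(np.hypot(X[:,0]-.511,X[:,1]+.153)<.12)&(X[:,2]>.06)
R=X[red];k,l,ce=cv2.kmeans(R.astype(np.float32),2,None,(3,50,1e-5),5,2);d=ce[0]-ce[1];print(ce,np.degrees(np.arctan2(d[1],d[0])))
for i in (0,1):
    g=R[l[:,0]==i];print(g.min(0),g.max(0))
E
```

```text
[-1.48128931 -0.23476954  5.22858285] [ 0.51131685 -0.15318768  0.11643484]
19.5167 [-0.02235009  0.13398638 -0.76332129] [ 0.51119232 -0.15307651  0.11621415]
20.5583 [-0.69657552  0.08241946  0.19359384]
[(np.float64(0.03), np.int64(98)), (np.float64(0.033), np.int64(10)), (np.float64(0.036), np.int64(196)), (np.float64(0.039), np.int64(4700)), (np.float64(0.042), np.int64(131)), (np.float64(0.045), np.int64(68)), (np.float64(0.048), np.int64(11)), (np.float64(0.051), np.int64(90)), (np.float64(0.054), np.int64(15)), (np.float64(0.057), np.int64(26)), (np.float64(0.06), np.int64(22)), (np.float64(0.063), np.int64(11)), (np.float64(0.066), np.int64(12)), (np.float64(0.069), np.int64(11)), (np.float64(0.072), np.int64(17)), (np.float64(0.075), np.int64(20)), (np.float64(0.078), np.int64(18)), (np.float64(0.081), np.int64(51)), (np.float64(0.084), np.int64(217)), (np.float64(0.087), np.int64(383)), (np.float64(0.09), np.int64(231)), (np.float64(0.093), np.int64(212)), (np.float64(0.096), np.int64(131)), (np.float64(0.099), np.int64(71)), (np.float64(0.102), np.int64(42)), (np.float64(
[... 345 characters left out ...]
at64(0.135), np.int64(27)), (np.float64(0.138), np.int64(24)), (np.float64(0.141), np.int64(43)), (np.float64(0.144), np.int64(978)), (np.float64(0.147), np.int64(206)), (np.float64(0.15), np.int64(0)), (np.float64(0.153), np.int64(0)), (np.float64(0.156), np.int64(0)), (np.float64(0.159), np.int64(0)), (np.float64(0.162), np.int64(0)), (np.float64(0.165), np.int64(0))]
0.11421145666209354 ((0.5102120041847229, -0.15166912972927094), 0.027461213991045952)
[[ 0.5292133  -0.08091349  0.10788849]
 [ 0.49138984 -0.22369419  0.10297313]] 75.162796
[ 0.51919311 -0.09790525  0.09744626] [ 0.53943379 -0.06502744  0.11727024]
[ 0.48146451 -0.24148715  0.09434704] [ 0.5011693  -0.20655521  0.11107471]
```

View pics/w4.png

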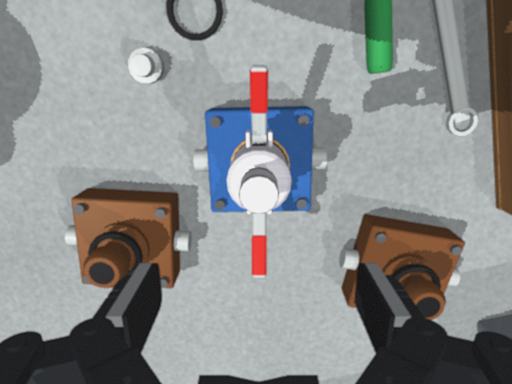

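The cup top is at 0.114, so the rim is 20 mm above the block, level and with the levers raised at 75.2°. Now I'll press the levers, starting with the +y one.

```bash
cat > press.py <<'E'
import sys
from h import *
from plant import *
s=float(sys.argv[1]);a=np.radians(75.2);c=np.array([.5108,-.1526]);p=c+s*.073*np.array([np.cos(a),np.sin(a)])
try:
    gripper_to(0.0,f_grip=40)
    movep([*p,.21],down(-15))
    move_l([*p,.135],feed=.15,max_force=15)
    o=observe();print(o['time_s'],o['eef_pos'],o['ft_force'],o['opening'])
    z=.135
    while z>.056:
        z-=.02 if z>.08 else .006
        hit=move_l([*p,z],feed=.025,max_force=24)
        o=observe();print(hit,round(o['time_s'],2),round(z,4),o['eef_pos'].round(4),o['ft_force'].round(1),o['torque'].round(2))
        if hit: break
except Exception as e: print(repr(e))
E
python3 press.py 1
```

```text
22.45 [ 0.53011301 -0.08279376  0.13604106] [-0.89256861  0.38225837  0.14256878] 7.501038929684742e-05
False 23.4 0.115 [ 0.5295 -0.082   0.1151] [-0.2 -0.2 -0. ] [0.01 0.02 0.05]
False 24.35 0.095 [ 0.5306 -0.0817  0.0959] [1.2 2.2 5.3] [ 0.39 -0.14 -0.05]
False 25.3 0.075 [ 0.531  -0.0814  0.0763] [1.1 4.2 6.1] [ 0.72 -0.21 -0.02]
False 25.69 0.069 [ 0.5308 -0.0822  0.0702] [0.1 0.  7.3] [ 0.14 -0.05 -0.01]
False 26.08 0.063 [ 0.5312 -0.0828  0.065 ] [-1.6 -0.5 10.4] [-0.15  0.24 -0.04]
False 26.48 0.057 [ 0.5335 -0.0833  0.0614] [-2.7  0.5 21.2] [-0.11  0.32 -0.04]
True 26.73 0.051 [ 0.5356 -0.0825  0.0608] [-2.8  5.6 14.3] [ 0.88  0.6  -0.02]<sys>:0: UserWarning: Gimbal lock detected. Setting third angle to zero since it is not possible to uniquely determine all angles.
```

```bash
python3 - <<'E'
from h import *
from plant import *
move_l([.5295,-.082,.25],feed=.15)
o=observe();print(o['time_s'],o['ft_force'],o['eef_pos'])
snap("wrist","w5");snap("side","s5")
p=cv2.imread('pics/s5.png');cv2.imwrite('pics/s5z.png',cv2.resize(p[170:290,190:330],None,fx=5,fy=5,interpolation=2))
P,p=cloud("pics/w5.npz");X=P.reshape(-1,3)
H=cv2.cvtColor(p,cv2.COLOR_RGB2HSV).astype(int).reshape(-1,3)
red=((H[:,0]<6)|(H[:,0]>174))&(H[:,1]>150)&(np.hypot(X[:,0]-.511,X[:,1]+.153)<.12)&(X[:,2]>.02)
R=X[red];c=np.array([.5108,-.1526]);a=np.radians(75.2);u=np.array([np.cos(a),np.sin(a)])
for s in(1,-1):
    r=s*((R[:,:2]-c)@u);g=r>.03
    if g.sum()>5: f=np.polyfit(r[g],R[g,2],1);print(s,g.sum(),'elev deg',np.degrees(np.arctan(f[0])),'r',r[g].min(),r[g].max(), np.median(R[g],0), np.ptp(R[g],0))
t=X[(X[:,2]>.11)&(X[:,2]<.119)&(np.hypot(*(X[:,:2]-c).T)<.035)];print(np.median(t[:,2]),cv2.minEnclosingCircle(t[:,:2].astype(np.float32)))
E
```

```text
28.15 [-0.09148934 -0.22598831  0.41142755] [ 0.52888357 -0.08185333  0.24871944]
1 486 elev deg -25.17797069820595 r 0.05935383030708028 0.09145207984397617 [ 0.53165511 -0.08024545  0.0644938 ] [0.0201362  0.03344334 0.01792369]
0.11405703664858552 ((0.5107887387275696, -0.15223428606987), 0.027283893898129463)
```

View pics/w5.png

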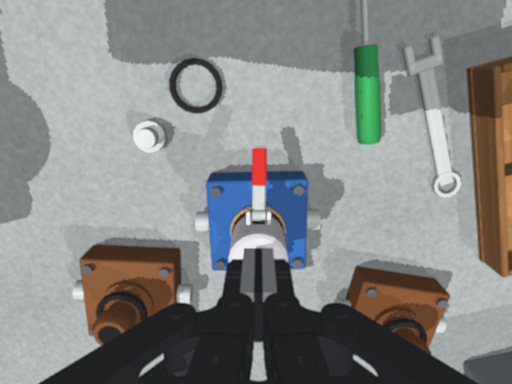

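View pics/s5z.png

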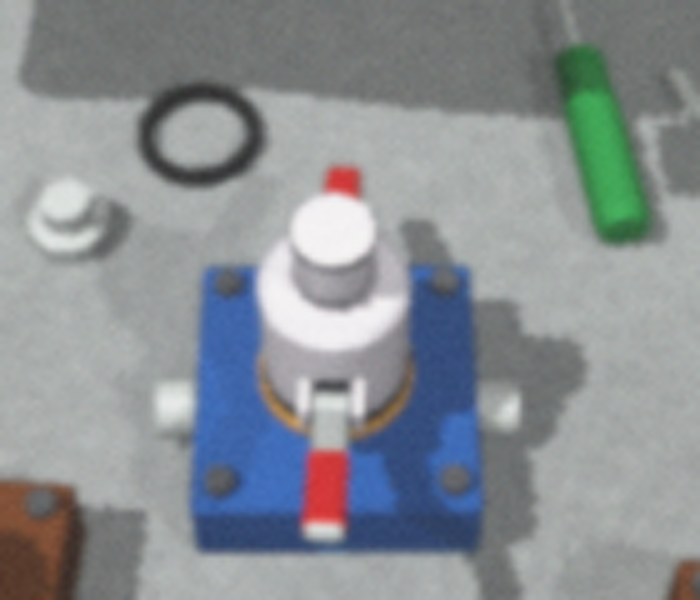

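Lever b is at −25.2°, which is its stop, and the cap hasn't moved (cup top at 0.114). In the zoomed side view the near lever is still raised, so I'll press that one.

```bash
sed -i 's/max_force=24/max_force=22/; s/if hit: break/if hit or o["ft_force"][2]>19: break/' press.py; python3 press.py -1 2>/dev/null; python3 - <<'E' 2>/dev/null
from h import *
from plant import *
e=observe()['eef_pos']
move_l([*e[:2],.15],feed=.15)
c=np.array([.5108,-.1526]);a=np.radians(75.2);u=np.array([np.cos(a),np.sin(a)])
movep([*(c-.12*u),.28],down(-15))
o=observe();print(o['time_s'],o['ft_force'],o['eef_pos'])
snap("side","s6");snap("wrist","w6")
p=cv2.imread('pics/s6.png');cv2.imwrite('pics/s6z.png',cv2.resize(p[170:290,190:330],None,fx=5,fy=5,interpolation=2))
for n in("s6","w6"):
    P,p=cloud(f"pics/{n}.npz");X=P.reshape(-1,3)
    H=cv2.cvtColor(p,cv2.COLOR_RGB2HSV).astype(int).reshape(-1,3)
    red=((H[:,0]<6)|(H[:,0]>174))&(H[:,1]>150)&(np.hypot(X[:,0]-.511,X[:,1]+.153)<.12)&(X[:,2]>.02)
    R=X[red]
    for s in(1,-1):
        r=s*((R[:,:2]-c)@u);g=r>.03
        if g.sum()>5: f=np.polyfit(r[g],R[g,2],1);print(n,s,g.sum(),'elev deg',np.degrees(np.arctan(f[0])),np.median(R[g],0))
    t=X[(X[:,2]>.11)&(X[:,2]<.119)&(np.hypot(*(X[:,:2]-c).T)<.035)]
    if len(t): print(np.median(t[:,2]),cv2.minEnclosingCircle(t[:,:2].astype(np.float32)))
E
```

```text
29.775 [ 0.49293618 -0.22285412  0.13585361] [ 0.14781038 -0.67936862  0.87223327] 0.0003315381091245662
False 30.73 0.115 [ 0.4922 -0.2233  0.1151] [ 0.3  0.  -0.2] [-0.04 -0.   -0.  ]
False 31.68 0.095 [ 0.4927 -0.2243  0.0959] [-1.2 -2.3  6.1] [-0.37  0.24 -0.01]
False 32.62 0.075 [ 0.4933 -0.2253  0.0766] [-1.2 -4.5  7.1] [-0.73  0.29 -0.01]
False 33.02 0.069 [ 0.4934 -0.2244  0.0704] [-0.3 -1.4  6.8] [-0.26  0.06 -0.04]
True 33.32 0.063 [ 0.4948 -0.2249  0.0671] [-2.8  1.2  9.2] [0.17 0.49 0.03]
34.6333 [-0.04561853 -0.66709483 -0.21400696] [ 0.47980697 -0.26864079  0.2791019 ]
s6 -1 142 elev deg -5.527739772148236 [ 0.4895512  -0.2292781   0.06423085]
0.11386130943203543 ((0.5111804604530334, -0.15843810141086578), 0.026841498911380768)
w6 -1 380 elev deg -24.896376851464805 [ 0.49084554 -0.22604052  0.06487674]
0.11412496597827723 ((0.5107144713401794, -0.15288150310516357), 0.027480708435177803)
```

View pics/s6z.png

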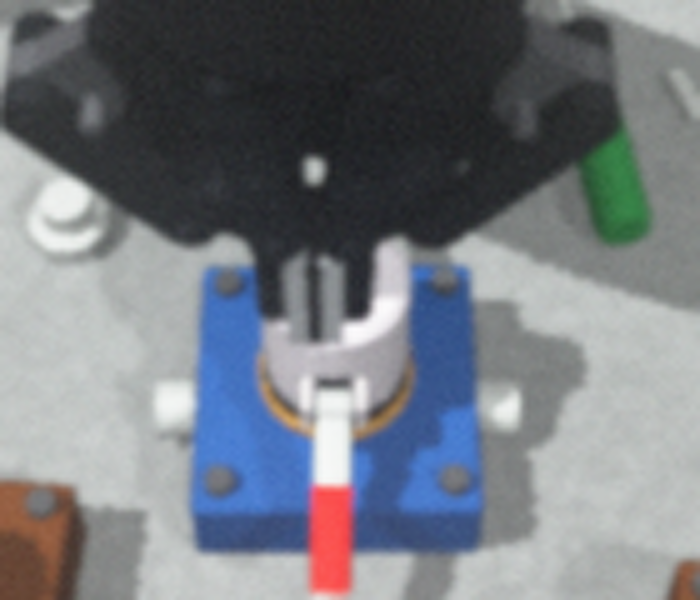

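View pics/w6.png

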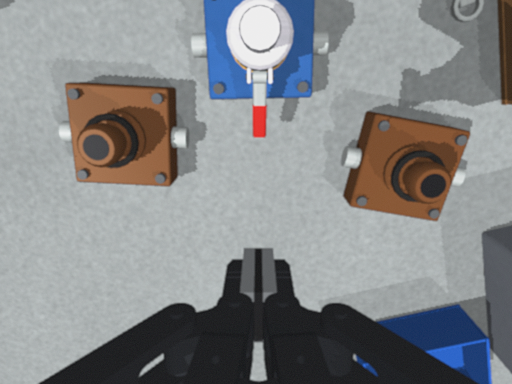

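The wrist camera puts lever a at −24.9° (at its stop), but the side-view fit says −5.5°. I'll check that fit, and confirm lever b is still down, with robust fits and a fresh top picture.

```bash
python3 - <<'E' 2>/dev/null
from h import *
from plant import *
movep([.42,-.35,.35],down(-15))
print(observe()['time_s']);snap("top","t7");snap("side","s7")
a=np.radians(75.2);u=np.array([np.cos(a),np.sin(a)]);c=np.array([.5108,-.1526])
for n in("s6","s7","s5","t7","w6"):
    P,p=cloud(f"pics/{n}.npz")
    H=cv2.cvtColor(p,cv2.COLOR_RGB2HSV).astype(int)
    m=(((H[...,0]<6)|(H[...,0]>174))&(H[...,1]>140)&(np.hypot(P[...,0]-.511,P[...,1]+.153)<.12)).astype(np.uint8)
    m=cv2.erode(m,np.ones((3,3)))>0;R=P[m]
    for s in(1,-1):
        r=s*((R[:,:2]-c)@u);g=r>.03
        if g.sum()>8:
            f=cv2.fitLine(np.c_[r[g],R[g,2]].astype(np.float32),cv2.DIST_HUBER,0,.01,.01).ravel();print(n,s,g.sum(),'elev',np.degrees(np.arctan(f[1]/f[0])).round(1),'r,z',f[2:].round(4),'tip z/pivot-line z at r=.033',(f[3]+(0.033-f[2])*f[1]/f[0]).round(4))
E
```

```text
35.2917
s6 -1 95 elev -27.0 r,z [0.0803 0.0644] tip z/pivot-line z at r=.033 0.0885
s7 -1 85 elev -26.0 r,z [0.0796 0.0648] tip z/pivot-line z at r=.033 0.0875
s5 -1 56 elev 24.5 r,z [0.08   0.1037] tip z/pivot-line z at r=.033 0.0822
t7 1 55 elev -27.2 r,z [0.0766 0.0648] tip z/pivot-line z at r=.033 0.0873
t7 -1 51 elev -26.2 r,z [0.0765 0.0638] tip z/pivot-line z at r=.033 0.0852
w6 -1 306 elev -25.1 r,z [0.0761 0.0651] tip z/pivot-line z at r=.033 0.0853
```

View pics/t7.png

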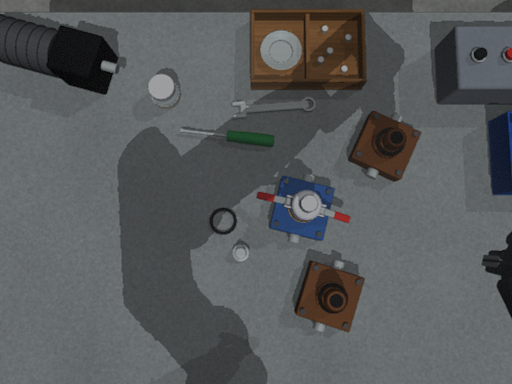

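The top view shows the cap on the blue port at about (307,205) with both levers out and down. All the other objects are where they started. With edge pixels removed, every camera puts both levers at about −25 to −27°, so I'm handing in.

```bash
python3 - <<'E'
from plant import *
job_done();print(observe()['time_s'])
E
```

```text
the job is handed in; nothing more can be done
the job is handed in; nothing more can be done
```

The cap is locked on the blue block's adaptor with both levers down, and I handed the job in just after 35 s of the 61 s allowed. The hand-in reports no verdict, so the results below are my own checks.

- **Seating:** I pushed the cap past the seal ring to the hard stop with both levers raised. The wrist sensor read a steady 23 N for over half a second, which is about 27 N at the contact once the cap's weight is added. The cap did not creep during the hold, and its rim ended about 20 mm above the block.
- **Levers:** After letting go, I pressed the levers down one after the other with the shut fingers, using force limits of 24 N and 22 N. The highest force I read on a lever was 21 N.
- **Final state:** The cup top was still at 0.114 m after both levers were down, and its centre was within about 1 mm of the port axis. The gripper was well clear, and the other objects looked unmoved in the last top picture.

**Readings that disagreed:**
- **Lever angle:** The first side-view fit put the second lever at −5.5°. Stray edge pixels caused that, and with them removed every camera gave −25 to −27°, which matches the stops.
- **Camera offset:** The side camera places things about 5 mm off in y compared with the other two cameras, so I relied on the wrist and top views.
- **Sideways slip:** At the end of the first press the fingers slid about 5 mm sideways on the lever, which did no visible harm.

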